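Take the tool-locked battery out of a welder's blower unit

TASK

Take the discharged battery out of the helmet blower on the bench. Its catch is tool-locked: with the release key from the tool block, press the recessed button in the battery's head right down without forcing it and, keeping it down with the key, push the battery outwards until the catch is well clear. Then stand the key back in its hole in the block, draw the battery out and lay it gently flat in the empty shallow tray, leaving everything else on the bench alone.

Things in the scene. Friction and masses are not known exactly. Their poses are not given: they have to be found in the camera images.
- blower: grey belt blower unit of an air-fed welding helmet, clamped to the bench (fixed): shell 180 (x) x 190 (y) x 78 mm high, x from -60 to +120, y from -95 to +95 mm; origin at bench level. Black round filter cover (94 mm) and a small keypad on top, hose port on its +x end to x = +154, 12 mm high clamp feet to y = +-125 mm at x = +5 to +55. The battery tunnel opens in its flat -x face
- tunnel_mouth (a point): middle of the tunnel mouth's lower edge, at blower (-60, -50, 22) mm: the tunnel floor is 22 mm above the bench. The tunnel runs along the blower's x, 57 mm wide and 33.5 mm high. A tongue 44 mm wide, its top level with the tunnel floor, reaches 45 mm out of the mouth under the battery's head
- battery: black battery pack 125 (x) x 54 (y) x 32 mm (z), about 0.38 kg, loose in the tunnel; origin at the centre of its underside. Fitted, its axes are parallel to the blower's and its origin is at blower (-47.5, -50, 22) mm. Its -x end, the head with ribbed sides, stands 50 mm out of the mouth, free on both sides. It comes out along its own -x; its inner end leaves the tunnel after 75 mm of travel
- catch (a point): top of the battery's steel spring catch, joined to the button and moving with it: it stands 6 mm above the battery's top face, hidden just inside the tunnel's lip, and bars the way until the button is fully down (about 5 mm). The lip is 6 mm thick: once the battery is 15 mm out the catch is clear of it and may spring up again
- well (a point): centre of the mouth of the round well in the battery head's top face (well 10 mm across, mouth at battery (-32.5, 0, 32) mm). At its foot, 9 mm below the mouth, is the 8.4 mm steel release button
- release (a joint): how far the release button is pressed, m: 0 at rest, 0.0058 at its hard end stop. The spring needs about 4 N to start and 7.3 N at the stop; the catch is free only in the last millimetre, so press until the stop is felt (beyond it the force climbs steeply; over 40 N harms it)
- key: release key standing in the block: a straight 5 mm steel pin, 40 mm long, under a round aluminium handle 16 mm across and 60 mm long with a 22 mm flange, 4 mm thick, at the handle's foot; 50 g. Origin at the pin's tip, z up along the handle. The tallest of the three tools in the block and the only one with a flange, which rests on the block's top
- key_tip (a point): the tip of the key's pin
- key_grip (a point): middle of the key's handle, on its axis, 72 mm above the tip
- block: dark steel tool block, fixed, 140 (x) x 50 (y) x 45 mm high, origin at the centre of its underside; three 10 mm through holes at x = -46, 0 and +46 mm on its centre line hold the key and the two punches, in any order. The key's hole is the one left empty when it is taken; seated, the key's tip is 5 mm above the bench
- tray: shallow open sheet-metal tray, fixed, outside 200 (x) x 130 (y) mm, rim 18 mm high, walls and floor 4 mm thick; origin at the centre of its underside. Empty: the battery goes here, flat and the same side up, its length along the tray's
- punch_a: centre punch standing in the block, 15 mm steel body reaching 41 mm above the block; bystander
- punch_b: drift punch standing in the block, 15 mm steel body reaching 32 mm above the block; bystander
- hammer: hammer with a wooden handle, 270 mm, lying on the bench; bystander
- spray_can: spray can, 52 mm across, 170 mm high; bystander
- magnet_square: triangular magnetic welding square, 100 mm, 16 mm thick, lying flat; bystander
- wire_brush: wire brush, 200 mm long, 26 mm high; bystander
- tip_jar: jar of contact tips, 60 mm across, 70 mm high; bystander
- filter_drum: round spare filter, 94 mm across, 42 mm high; bystander
- c_clamp: small C-clamp lying flat, about 110 mm; bystander

How it is judged:
On the way, in this order (a step that is already met when the one before it is completed fails the run):
1. the key's pin presses the release button at least 4.5 mm down while the battery is still home (value of joint release above 0.0045 m and contact force between key and battery above 1 N and x of battery in the frame of blower above -0.0535 m), for 0.05 s.
2. with the key still in the well and bearing on it, the battery is pushed at least 16 mm out (x of battery in the frame of blower below -0.0635 m and contact force between key and battery above 0.5 N and z of key_tip in the frame of battery below 0.03 m and horizontal distance between key_tip and well below 0.008 m), for 0.05 s.
3. the key stands in the block again (z of key_tip in the frame of block below 0.012 m and x of key_tip in the frame of block between -0.056 and 0.056 m and y of key_tip in the frame of block between -0.01 and 0.01 m and contact force between the fingers and key below 0.1 N), for 0.1 s.
At the end, for the whole second after the job is handed in: the battery lies at rest flat on the tray's floor inside its rim, right side up (within 5 degrees), and the key stands in its hole in the block (tip within 12 mm of the bench, within 11 degrees of upright), both let go (x of battery in the frame of tray between -0.045 and 0.045 m and y of battery in the frame of tray between -0.045 and 0.045 m and z of battery in the frame of tray below 0.008 m and angle between battery's own z axis and vertical below 0.08 rad and linear speed of each of battery, key below 0.02 m/s and z of key_tip in the frame of block below 0.012 m and x of key_tip in the frame of block between -0.056 and 0.056 m and y of key_tip in the frame of block between -0.01 and 0.01 m and angle between key's own z axis and vertical below 0.2 rad); the robot touches nothing.
It fails at once if the key is forced: more than 40 N between key and battery (contact force between key and battery above 40 N).
It fails at once if the battery is dropped: let go and moving faster than 0.5 m/s (contact force between the fingers and battery below 0.5 N and linear speed of battery above 0.5 m/s).
It fails at once if a bystander is moved more than 25 mm (distance of any of punch_a, punch_b, hammer, spray_can, magnet_square, wire_brush, tip_jar, filter_drum, c_clamp from where it was at the start of the episode above 0.025 m).
It also fails if it takes over 61 s, if anything falls off the work surface, if the arm or the gripper's body presses on something with over 40 N, if the wrist force passes 120 N, or if a joint passes its speed limit or range.

ROBOT

A 7-joint arm with a two-finger parallel gripper is mounted at the origin on the work surface. World frame = base frame: x ahead of the robot, y to its left, z up, the work surface at z = 0. Lengths are in m, angles in rad, forces in N, time in s.
With the tool pointing down it reaches from about 0.4 to 0.75 m from the base axis. Payload 19.5 kg.
Tool frame: the origin (TCP) lies at the very end of the fingers, on their centre line; the grasp point (between the pads) lies 19 mm behind it (env.grip_point_offset is the distance from the TCP to the grasp point, in m); z points along the fingers, y is the line along which they close (so a half turn about z gives the same grasp; the last joint's range is limited). The gripper opens to 85 mm and grips with 20 to 120 N. Pads are 22 mm wide; open, the fingers measure 114 mm over their backs; the gripper's body (76 mm by 85 mm) begins 54 mm behind the grasp point. The pads swing forward as they close: fully open they stand 13 mm farther back than shut.
Start: joints at [-1.315, 0.707, -0.028, 1.485, 0.022, 0.951, -0.075], TCP at [0.169, 0.55, 0.203] pointing down, gripper open.
Joint ranges: [-2.71, 2.71], [-0.32, 2.16], [-1.57, 1.52], [0, 2.45], [-1.46, 4.6], [0, 2.02], [-2.83, 2.83]. Speed limits (rad/s): [1.89, 1.89, 2.57, 2.57, 3.01, 3.01, 3.01].

INTERFACE

Orientations are given as a rotation vector (axis times angle).
In Python, from bench import env gives the robot as it stands. The module is installed in compiled form; this text tells all that it offers.
- The arm moves only by the tool arm_command, never from a script. Its argument "targets" is a list that holds one entry, the list of rows, each a list of 7 numbers: the shift along the tool's x, y, z as a fraction of full scale, then the turn, a rotation vector about the tool's x, y, z as a fraction of full scale, then the opening, from 0 (shut) to 1 (fully open). A call has 1 to 10 rows; each row shifts and turns the commanded pose from where the row before left it, along the tool's axes as they then stand; what a row does not reach is not made up. Full scale, the value 1, is 0.12 m for a shift and pi rad for a turn. A row lasts 1/10 s, in which the tool goes at most 50 mm and 8.59 degrees, less where a joint would pass 70% of its speed; a pose out of reach is approached as far as the arm can. A call with a number of a shift or a turn outside -1 to 1 is refused whole. A call with a gripper value outside its range is refused whole. The fingers move at their own pace and stop on an object; "grip_force" is the grip in N (left out, the last holds). Time passes only in rows, so rows that do not move let the fingers close. It gives the time, the measured TCP pose, the force, the opening and the grip force at its end, in the units of the state.
- env.sense(): the state, without advancing time (a new reading comes with each control period).
- env.read_camera(name): name is "scene" or "top"; returns the picture (384x512x3 uint8, red, green, blue); there is no depth.
- env.camera_model(name): a dict with "vertical_fov" (degrees; the focal length in pixels is half the picture's height over the tangent of half this angle, whatever the lens; pixels are square), "cx", "cy" (the principal point, pixels), "k1" (the pictures are not rectified: a ray, as slopes to the right and down, at radius r is drawn at 1 + k1 r^2 times it, then the intrinsics apply), "T" (4x4, takes a point from camera to world coordinates). Camera axes: x right, y down, z forward; pixel columns grow to the right and rows downward; lengths in m; the calibration is good to about 2 mm. A picture is of the moment at which its call begins. camera_model takes no time and is no camera call.
- env.finish_job(): hands the job in; it is judged then, once.
The state is a dict: "t": time; "joint_pos": joint angles; "joint_vel": joint speeds; "joint_torque": joint torques, N m; "tcp_pos": TCP position; "tcp_rot": TCP orientation; "wrist_force": force on the tool from outside, world axes, zero at the start; "torque": the same for the moment, N m; "gripper_width": finger opening in m; "gripper_force": force on a finger pad.
Only numpy, scipy, OpenCV 4.12 (cv2) and the standard library are available. Lean on these libraries where they do the work, as an engineer would, in place of code of your own. Each camera call takes 0.05 s, during which the arm holds its last target. There are 200 camera calls.

## Working session

There is one attempt and no reset: what is moved stays moved. The work goes in short steps, Python scripts to look and compute and a tool call to move; the robot and the scene stay as the last step left them, time stands still between calls to the robot, and variables do not carry over. Pictures are saved under pics/ and viewed, at most 10 in all, crops included, and the job is handed in when it is done.

Besides the shell and the picture viewer there is one more tool, called in YAML: its name, and indented under it one key for each argument. arm_command: Moves the arm, as the interface text tells. Shift numbers are shares of 0.12 m and turn numbers shares of pi rad, none past 1 either way. Its arguments: {"type":"object","properties":{"targets":{"type":"array"},"grip_force":{"type":"number"}},"required":["targets"]}

```bash
mkdir -p pics
cat > h.py <<'E'
import numpy as np, cv2
from bench import env
from scipy.spatial.transform import Rotation as R
def K(n):
    m=env.camera_model(n); f=192/np.tan(np.radians(m["vertical_fov"])/2)
    return m,f
def ray(n,u,v):
    m,f=K(n); d=np.array([(u-m["cx"])/f,(v-m["cy"])/f]); p=d.copy()
    for _ in range(20): p=d/(1+m["k1"]*(p@p))
    T=np.array(m["T"]); return T[:3,3],T[:3,:3]@np.array([p[0],p[1],1])
def onz(n,u,v,z):
    o,d=ray(n,u,v); return o+d*(z-o[2])/d[2]
def proj(n,P):
    m,f=K(n); T=np.array(m["T"]); c=T[:3,:3].T@(np.array(P)-T[:3,3]); s=c[:2]/c[2]; s=s*(1+m["k1"]*(s@s))
    return s*f+[m["cx"],m["cy"]]
def tri(a,b):
    (o1,d1),(o2,d2)=ray("top",*a),ray("scene",*b)
    s=np.linalg.lstsq(np.c_[d1,-d2],o2-o1,rcond=None)[0]
    p,q=o1+s[0]*d1,o2+s[1]*d2; return (p+q)/2,np.linalg.norm(p-q)
E
python3 - <<'E'
from h import *
for n in("scene","top"):
    im=env.read_camera(n)[:,:,::-1]; cv2.imwrite(f"pics/{n}0.png",im); cv2.imwrite(f"pics/{n}0x.png",cv2.resize(im,(800,600),interpolation=cv2.INTER_CUBIC))
    m,f=K(n); print(n,f,m["cx"],m["cy"],m["k1"],np.round(m["T"],3).tolist())
print(env.sense(),env.grip_point_offset)
E
```

```text
scene 446.46568237965283 260.75484408147577 194.376648115958 -0.08295487791420077 [[-0.649, 0.594, -0.476, 1.161], [0.761, 0.497, -0.417, 0.517], [-0.01, -0.633, -0.774, 1.054], [0.0, 0.0, 0.0, 1.0]]
top 354.99133493666056 250.1926067657569 191.0817644407602 -0.10974978592674678 [[0.097, -0.971, 0.219, 0.339], [-0.995, -0.096, 0.015, -0.011], [0.006, -0.22, -0.975, 0.997], [0.0, 0.0, 0.0, 1.0]]
{'t': 0.1, 'joint_pos': array([-1.31471275,  0.70701821, -0.02762749,  1.48498257,  0.02199709,
        0.95091617, -0.07547187]), 'joint_vel': array([-9.51960227e-04, -6.03911550e-04, -1.80390318e-03, -2.06077959e-04,
       -2.65706030e-04,  4.27736130e-04, -6.96595450e-05]), 'joint_torque': array([ 1.50960499e-03, -8.84283543e+01,  1.23622455e+00, -2.36453640e+01,
        1.69923319e-02,  5.03912466e-03,  1.04581895e-04]), 'tcp_pos': array([0.16861835, 0.54942241, 0.20267994]), 'tcp_rot': array([-4.65958715e-01, -3.10671490e+00,  1.59260364e-03]), 'wrist_force': array([ 0.6593237 , -0.56973383, -0.68847784]), 'torque': array([-0.06193279,  0.04735746,  0.05024692]), 'gripper_force': 0.0, 'gripper_width': 0.08546313699148742} 0.0187
```

View pics/top0x.png

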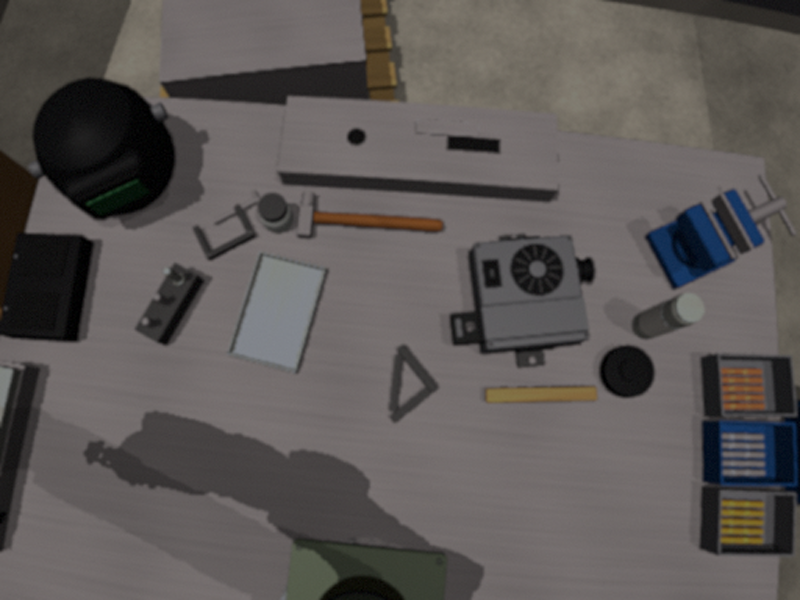

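View pics/scene0x.png

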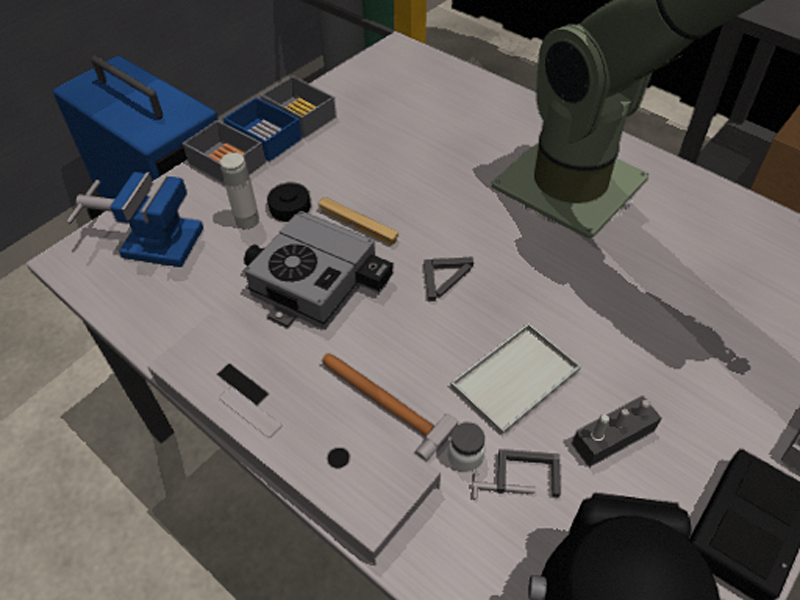

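View crops.

Run:
```python
from h import *
t=cv2.imread("pics/top0.png"); s=cv2.imread("pics/scene0.png")
# each crop x6 : 66 wide x 50 high => 400x300
def c(im,x,y): return cv2.resize(im[y:y+50,x:x+66],(396,300),interpolation=cv2.INTER_CUBIC)
cv2.imwrite("pics/c1.png",np.vstack([np.hstack([c(t,82,167),c(t,284,185)]),np.hstack([c(s,362,252),c(s,205,145)])]))
print(proj("top",[.169,.55,.203]),proj("scene",[.169,.55,.203]))
for u,v,z in [(180,272,.105),(148,322,.08),(264,254,.018),(327,268,.018),(297,371,.018),(232,352,.018),(471,244,.078),(572,238,.078),(588,342,.078),(483,351,.078),(453,316,.054)]:
    print(u,v,np.round(onz("top",u/1.5625,v/1.5625,z),4))
```

```text
[ -3.02356947 315.7183943 ] [522.87798116 181.2549084 ]
180 272 [0.5499 0.3626 0.105 ]
148 322 [0.463  0.4133 0.08  ]
264 254 [0.6199 0.2468 0.018 ]
327 268 [0.6045 0.127  0.018 ]
297 371 [0.4122 0.1568 0.018 ]
232 352 [0.4336 0.2775 0.018 ]
471 244 [ 0.6563 -0.1257  0.078 ]
572 238 [ 0.6864 -0.3042  0.078 ]
588 342 [ 0.5033 -0.3364  0.078 ]
483 351 [ 0.4713 -0.158   0.078 ]
453 316 [ 0.5306 -0.1059  0.054 ]
```

View pics/c1.png

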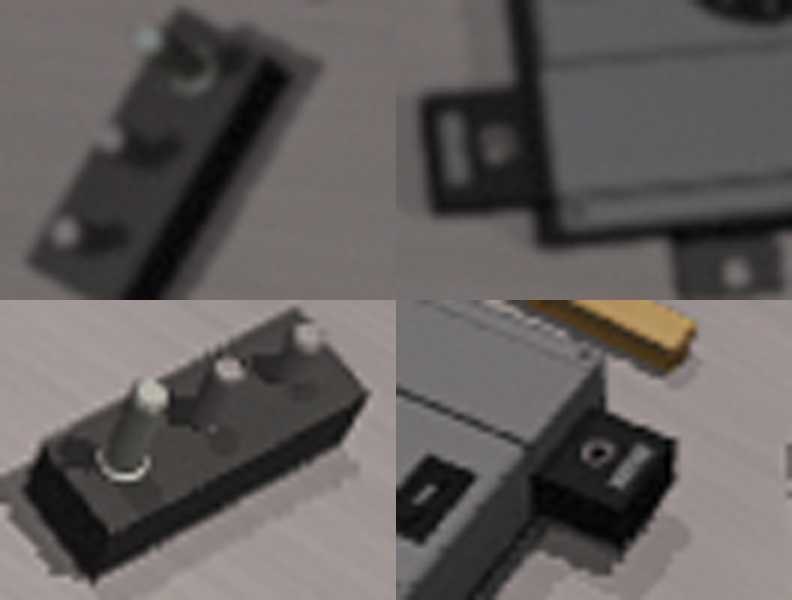

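Run:
```python
from h import *
T=lambda x,y,ox,oy:((x+.5)/6-.5+ox,(y+.5)/6-.5+oy)
tk=lambda x,y:T(x,y,82,167); tb=lambda x,y:T(x-396,y,284,185); sk=lambda x,y:T(x,y-300,362,252); sb=lambda x,y:T(x-396,y-300,205,145)
for n,a,b in [("key",tk(148,41),sk(153,393)),("p1",tk(111,138),sk(229,369)),("p2",tk(66,233),sk(308,336)),("well",tb(499,145),sb(598,453)),("headL+",tb(422,95),sb(628,545)),("headL-",tb(435,212),sb(675,442)),
 ("blk A",tk(185,10),sk(112,530)),]:
    p,e=tri(a,b); print(n,np.round(p,4),round(e,4))
print("flange scene", onz("scene",*sk(124,463),.047), "top",onz("top",*tk(192,70),.047))
print("well54",onz("top",*tb(499,145),.054),onz("scene",*sb(598,453),.054))
print("head corners",onz("top",*tb(422,95),.054),onz("top",*tb(435,212),.054))
# shell corners at z=.078 by grey mask of top view
im=cv2.imread("pics/top0.png"); g=cv2.cvtColor(im,cv2.COLOR_BGR2HSV)
# tray mask: bright
m=(im.min(2)>115).astype(np.uint8); m[:, :130]=0; m[:,230:]=0; m[:150]=0;m[250:]=0
c=max(cv2.findContours(m,0,2)[0],key=cv2.contourArea); r=cv2.minAreaRect(c); bx=cv2.boxPoints(r)
print(r); P=np.array([onz("top",*q,.011)[:2] for q in bx]); print(P, [np.linalg.norm(P[i]-P[i-1]) for i in range(4)],P.mean(0))
```

```text
key [0.5503 0.3898 0.1002] 0.0007
p1 [0.5085 0.4063 0.0824] 0.0007
p2 [0.4652 0.4235 0.0719] 0.0002
well [ 0.5157 -0.1363  0.0521] 0.0009
headL+ [ 0.5386 -0.0999  0.0292] 0.006
headL- [ 0.4835 -0.111   0.0506] 0.0017
blk A [0.5808 0.4019 0.0406] 0.0021
flange scene [0.55345526 0.39096106 0.047     ] top [0.55122869 0.38928817 0.047     ]
well54 [ 0.51564031 -0.13647649  0.054     ] [ 0.51677269 -0.13463339  0.054     ]
head corners [ 0.53511512 -0.10013578  0.054     ] [ 0.48254219 -0.10995159  0.054     ]
((177.83963012695312, 199.3113250732422), (40.52136993408203, 65.52098846435547), 15.945395469665527)
[[0.43461564 0.2770566 ]
 [0.62237688 0.25352233]
 [0.60004842 0.13576263]
 [0.41515541 0.1632883 ]] [np.float64(0.11542064732380414), np.float64(0.1892304026462297), np.float64(0.11985786557696647), np.float64(0.1869307099725647)] [0.51804909 0.20740746]
```

```bash
cat >> h.py <<'E'
def to(p,yaw=None):
    """total tool-frame shift (units .12) to world p, and rotvec (units pi) to tool-down with tool y at yaw deg"""
    s=env.sense(); r=R.from_rotvec(s["tcp_rot"]); Y=r.as_matrix()[:,1]
    cur=np.degrees(np.arctan2(Y[1],Y[0])); yaw=cur if yaw is None else yaw
    a=np.radians(yaw); y=np.array([np.cos(a),np.sin(a),0]); z=np.array([0,0,-1.]); G=R.from_matrix(np.c_[np.cross(y,z),y,z])
    print("t",round(s["t"],2),"tcp",np.round(s["tcp_pos"],4),"yaw",cur.round(2),"F",np.round(s["wrist_force"],1),"w",round(s["gripper_width"],4),"gf",round(s["gripper_force"],1))
    print("shift/.12 now-frame",np.round(r.inv().apply(np.array(p)-s["tcp_pos"])/.12,4),"goal-frame",np.round(G.inv().apply(np.array(p)-s["tcp_pos"])/.12,4),"turn/pi",np.round((r.inv()*G).as_rotvec()/np.pi,4))
E
python3 -c "
from h import *
to([.5508,.3896,.15],68.4)"
```

```text
t 0.1 tcp [0.1686 0.5494 0.2027] yaw 72.94 F [ 0.7 -0.6 -0.7] w 0.0855 gf 0.0
shift/.12 now-frame [-3.4354 -0.3385  0.4394] goal-frame [-3.4515 -0.0659  0.439 ] turn/pi [-0.0003  0.      0.0252]
```

arm_command:
  targets:
    - [[-0.344, -0.034, 0.044, 0, 0, 0, 1], [-0.344, -0.034, 0.044, 0, 0, 0, 1], [-0.344, -0.034, 0.044, 0, 0, 0, 1], [-0.344, -0.034, 0.044, 0, 0, 0, 1], [-0.344, -0.034, 0.044, 0, 0, 0, 1], [-0.344, -0.034, 0.044, 0, 0, 0, 1], [-0.344, -0.034, 0.044, 0, 0, 0, 1], [-0.344, -0.034, 0.044, 0, 0, 0, 1], [-0.344, -0.034, 0.044, 0, 0, 0, 1], [-0.344, -0.034, 0.044, 0, 0, 0.025, 1]]

```text
t: 1.1
tcp_pos: [0.5528, 0.3884, 0.1498]
tcp_rot: [-0.588, -3.086, 0.001]
wrist_force: [0.4, 0.8, 0.4]
gripper_width: 0.0855
gripper_force: 0.0
```

arm_command:
  targets:
    - [[0, 0, 0, 0, 0, 0, 1], [0, 0, 0, 0, 0, 0, 1]]

```text
t: 1.3
tcp_pos: [0.5515, 0.389, 0.1495]
tcp_rot: [-0.589, -3.085, 0.001]
wrist_force: [-1.0, 0.6, 0.2]
gripper_width: 0.0854
gripper_force: 0.0
```

```bash
python3 -c "
from h import *
to([.5508,.3896,.058],68.4)
t=env.read_camera('top')[:,:,::-1];s=env.read_camera('scene')[:,:,::-1]
c=lambda im,x,y:cv2.resize(im[y:y+90,x:x+66],(396,540),interpolation=cv2.INTER_CUBIC)
print(proj('top',[.5508,.3896,.15]),proj('scene',[.5508,.3896,.15]))
cv2.imwrite('pics/k1.png',np.hstack([c(t,72,130),c(s,352,190)]))"
```

```text
t 1.3 tcp [0.5515 0.389  0.1495] yaw 68.39 F [-1.   0.6  0.2] w 0.0854 gf 0.0
shift/.12 now-frame [0.0066 0.0036 0.7623] goal-frame [0.0072 0.0028 0.7623] turn/pi [-0.0003 -0.0002 -0.0001]
[ 98.73970828 168.03977969] [391.21688181 256.50032056]
```

View pics/k1.png

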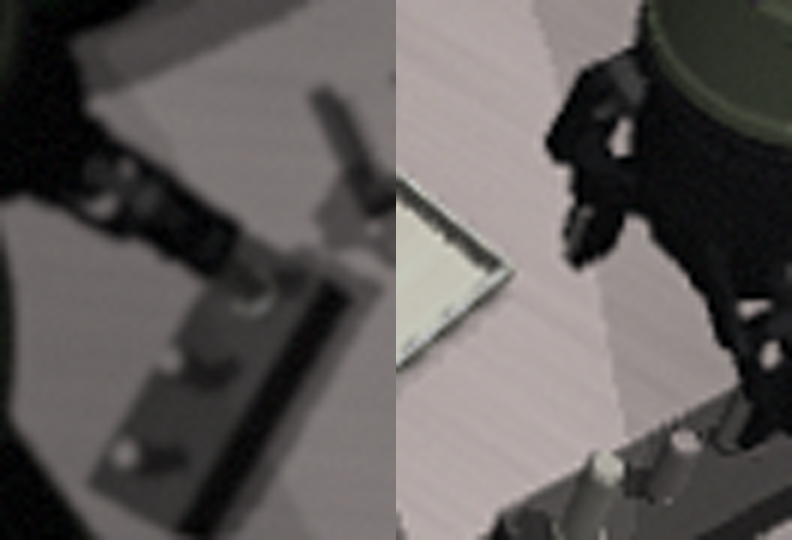

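arm_command:
  targets:
    - [[0.007, 0.003, 0.19, 0, 0, 0, 1], [0, 0, 0.19, 0, 0, 0, 1], [0, 0, 0.19, 0, 0, 0, 1], [0, 0, 0.19, 0, 0, 0, 1], [0, 0, 0, 0, 0, 0, 0.4], [0, 0, 0, 0, 0, 0, 0], [0, 0, 0, 0, 0, 0, 0], [0, 0, 0, 0, 0, 0, 0], [0, 0, 0, 0, 0, 0, 0], [0, 0, 0, 0, 0, 0, 0]]
  grip_force: 80

```text
t: 2.4
tcp_pos: [0.5511, 0.3904, 0.0602]
tcp_rot: [0.588, 3.085, 0.001]
wrist_force: [-1.5, -1.9, 8.8]
gripper_width: 0.0125
gripper_force: 78.2
```

arm_command:
  targets:
    - [[0, 0, -0.1, 0, 0, 0, 0], [0, 0, -0.3, 0, 0, 0, 0], [0, 0, -0.3, 0, 0, 0, 0], [0, 0, -0.3, 0, 0, 0, 0], [0, 0, 0, 0, 0, 0, 0], [0, 0, 0, 0, 0, 0, 0]]

```text
t: 3.0
tcp_pos: [0.5508, 0.3903, 0.1801]
tcp_rot: [0.587, 3.085, 0.001]
wrist_force: [0.0, -0.5, -1.1]
gripper_width: 0.012
gripper_force: 78.4
```

```bash
python3 -c "
from h import *
to([.5158,-.1355,.16],100)
t=env.read_camera('top')[:,:,::-1];s=env.read_camera('scene')[:,:,::-1]
c=lambda im,x,y:cv2.resize(im[y:y+90,x:x+66],(396,540),interpolation=cv2.INTER_CUBIC)
cv2.imwrite('pics/k2.png',np.hstack([c(t,72,130),c(s,352,190)]))"
```

```text
t 3.0 tcp [0.5508 0.3903 0.1801] yaw 68.44 F [ 0.  -0.5 -1.1] w 0.012 gf 78.4
shift/.12 now-frame [-1.3389 -4.1823  0.1638] goal-frame [ 1.0481 -4.2644  0.1673] turn/pi [ 0.0003  0.0003 -0.1753]
```

View pics/k2.png

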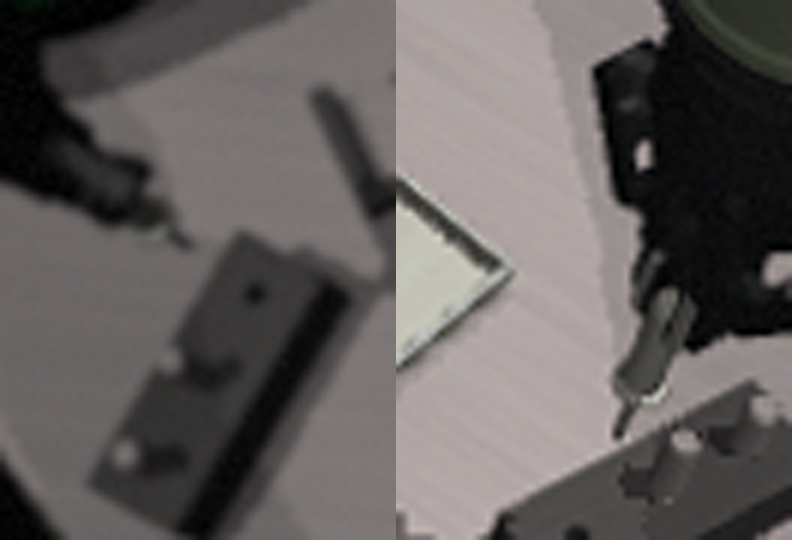

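Run:
```python
from h import *
a=lambda x,y:((x+.5)/6-.5+72,(y+.5)/6-.5+130); b=lambda x,y:((x-396+.5)/6-.5+352,(y+.5)/6-.5+190)
print("tip",tri(a(190,247),b(619,437)))
print("flange",tri(a(160,231),b(638,393)))
print("hole",tri(a(256,293),b(576,533)), onz("top",*a(256,293),.045))
print("p1",tri(a(172,360),b(685,440)))
```

```text
tip (array([0.55123182, 0.38922882, 0.12294766]), np.float64(0.0010131870371838305))
flange (array([0.54937095, 0.38921973, 0.15413372]), np.float64(0.0006864140077226368))
hole (array([0.55168603, 0.38870749, 0.04361489]), np.float64(2.9990226066573338e-05)) [0.55138386 0.3881135  0.045     ]
p1 (array([0.50835858, 0.40591251, 0.08262585]), np.float64(0.00108320117183302))
```

arm_command:
  targets:
    - [[-0.111, -0.348, 0, 0, 0, 0, 0], [-0.111, -0.348, 0, 0, 0, 0, 0], [-0.111, -0.348, 0, 0, 0, 0, 0], [-0.111, -0.348, 0, 0, 0, 0, 0], [-0.111, -0.348, 0, 0, 0, 0, 0], [-0.111, -0.348, 0, 0, 0, 0, 0], [-0.111, -0.348, 0, 0, 0, 0, 0], [-0.111, -0.348, 0, 0, 0, 0, 0], [-0.111, -0.348, 0, 0, 0, 0, 0], [-0.111, -0.348, 0, 0, 0, 0, 0]]

```text
t: 4.1
tcp_pos: [0.5203, -0.0488, 0.1785]
tcp_rot: [-0.587, -3.085, 0.0]
wrist_force: [0.9, 0.3, -0.2]
gripper_width: 0.0122
gripper_force: 78.5
```

arm_command:
  targets:
    - [[-0.115, -0.351, 0, 0, 0, 0, 0], [-0.114, -0.351, 0, 0, 0, 0, 0], [0, 0, 0.094, 0, 0, -0.044, 0], [0, 0, 0.094, 0, 0, -0.044, 0], [0, 0, 0.094, 0, 0, -0.044, 0], [0, 0, 0.094, 0, 0, -0.044, 0], [0, 0, 0, 0, 0, 0, 0], [0, 0, 0, 0, 0, 0, 0]]

```text
t: 4.9
tcp_pos: [0.5155, -0.1356, 0.1339]
tcp_rot: [0.27, -3.129, -0.001]
wrist_force: [-0.5, 0.2, -0.7]
gripper_width: 0.0123
gripper_force: 78.5
```

```bash
python3 -c "
from h import *
to([.5155,-.1352,.125],100)
t=env.read_camera('top')[:,:,::-1];s=env.read_camera('scene')[:,:,::-1]
c=lambda im,x,y:cv2.resize(im[y:y+60,x:x+44],(396,540),interpolation=cv2.INTER_CUBIC)
print(proj('top',[.5155,-.1352,.08]),proj('scene',[.5155,-.1352,.08]))
cv2.imwrite('pics/w1.png',np.hstack([c(t,280,170),c(s,216,130)]))"
```

```text
t 4.9 tcp [ 0.5155 -0.1356  0.1339] yaw 99.87 F [-0.5  0.2 -0.7] w 0.0123 gf 78.5
shift/.12 now-frame [-0.001   0.0034  0.0739] goal-frame [-0.0009  0.0034  0.0739] turn/pi [ 0.0001 -0.0003 -0.0007]
[301.6999456  207.06124318] [237.96968574 163.88281499]
```

View pics/w1.png

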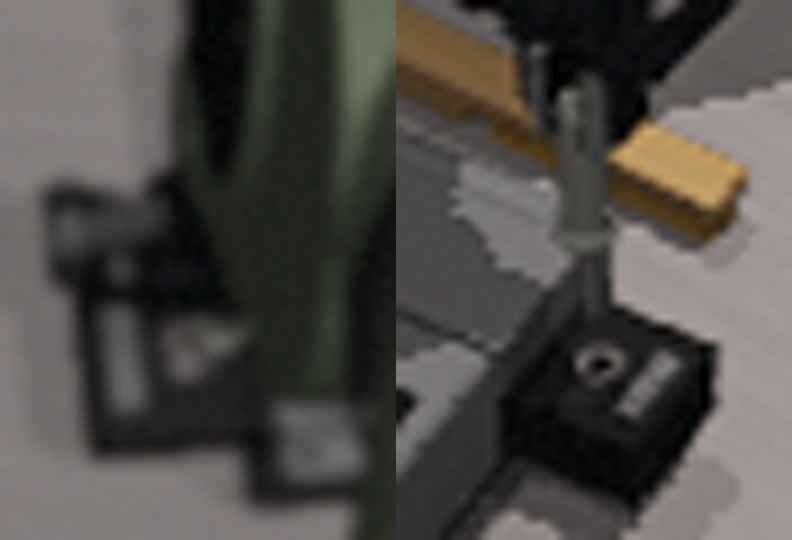

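Run:
```python
from h import *
b=lambda x,y:((x-396+.5)/9-.5+216,(y+.5)/9-.5+130)
for z in(.077,.079,.081): print(z,onz("scene",*b(596,319),z))
print("well",onz("scene",*b(602,365),.054))
print(onz("scene",*b(585,237),.119))
```

```text
0.077 [ 0.51726612 -0.13456936  0.077     ]
0.079 [ 0.5185831  -0.13323491  0.079     ]
0.081 [ 0.51990009 -0.13190046  0.081     ]
well [ 0.51647878 -0.13410383  0.054     ]
[ 0.52036929 -0.13373538  0.119     ]
```

arm_command:
  targets:
    - [[-0.001, 0.003, 0.08, 0, 0, 0, 0], [0, 0, 0.08, 0, 0, 0, 0], [0, 0, 0.05, 0, 0, 0, 0], [0, 0, 0.03, 0, 0, 0, 0], [0, 0, 0, 0, 0, 0, 0]]

```text
t: 5.5
tcp_pos: [0.5155, -0.1351, 0.1047]
tcp_rot: [0.277, -3.129, -0.0]
wrist_force: [0.2, 0.3, -0.5]
gripper_width: 0.0122
gripper_force: 78.5
```

arm_command:
  targets:
    - [[0, 0, 0.02, 0, 0, 0, 0], [0, 0, 0.015, 0, 0, 0, 0], [0, 0, 0.01, 0, 0, 0, 0], [0, 0, 0.008, 0, 0, 0, 0], [0, 0, 0, 0, 0, 0, 0]]

```text
t: 6.0
tcp_pos: [0.5157, -0.1352, 0.0988]
tcp_rot: [0.277, -3.129, 0.0]
wrist_force: [0.9, -0.3, 0.0]
gripper_width: 0.0124
gripper_force: 78.5
```

arm_command:
  targets:
    - [[0, 0, 0.008, 0, 0, 0, 0], [0, 0, 0.008, 0, 0, 0, 0], [0, 0, 0, 0, 0, 0, 0]]

```text
t: 6.3
tcp_pos: [0.5159, -0.1352, 0.097]
tcp_rot: [-0.277, 3.129, -0.0]
wrist_force: [0.2, 0.3, 4.3]
gripper_width: 0.0119
gripper_force: 79.0
```

arm_command:
  targets:
    - [[0, 0, 0.008, 0, 0, 0, 0], [0, 0, 0.008, 0, 0, 0, 0], [0, 0, 0, 0, 0, 0, 0]]

```text
t: 6.6
tcp_pos: [0.5158, -0.1353, 0.095]
tcp_rot: [-0.277, 3.129, -0.0]
wrist_force: [-0.2, 0.0, 5.4]
gripper_width: 0.0124
gripper_force: 79.1
```

arm_command:
  targets:
    - [[0, 0, 0.008, 0, 0, 0, 0], [0, 0, 0.008, 0, 0, 0, 0], [0, 0, 0, 0, 0, 0, 0]]

```text
t: 6.9
tcp_pos: [0.5158, -0.1353, 0.0931]
tcp_rot: [-0.277, 3.129, -0.0]
wrist_force: [-0.5, 1.0, 5.1]
gripper_width: 0.012
gripper_force: 79.2
```

arm_command:
  targets:
    - [[0, 0, 0.005, 0, 0, 0, 0], [0, 0, 0, 0, 0, 0, 0]]

```text
t: 7.1
tcp_pos: [0.5159, -0.1353, 0.0926]
tcp_rot: [-0.277, 3.129, -0.0]
wrist_force: [0.4, -0.3, 6.4]
gripper_width: 0.0127
gripper_force: 79.3
```

arm_command:
  targets:
    - [[0, 0, 0.005, 0, 0, 0, 0], [0, 0, 0, 0, 0, 0, 0]]

```text
t: 7.3
tcp_pos: [0.516, -0.1352, 0.0921]
tcp_rot: [-0.277, 3.129, -0.0]
wrist_force: [-0.6, 0.6, 8.0]
gripper_width: 0.0122
gripper_force: 79.6
```

arm_command:
  targets:
    - [[0, 0, 0.004, 0, 0, 0, 0], [0, 0, 0, 0, 0, 0, 0]]

```text
t: 7.5
tcp_pos: [0.5162, -0.1352, 0.0918]
tcp_rot: [-0.277, 3.128, -0.001]
wrist_force: [0.1, 0.5, 13.2]
gripper_width: 0.0123
gripper_force: 80.1
```

arm_command:
  targets:
    - [[0, 0, 0.003, 0, 0, 0, 0], [0, 0, 0, 0, 0, 0, 0]]

```text
t: 7.7
tcp_pos: [0.5164, -0.1352, 0.0917]
tcp_rot: [-0.277, 3.128, -0.001]
wrist_force: [-0.9, 0.7, 15.8]
gripper_width: 0.0123
gripper_force: 80.5
```

arm_command:
  targets:
    - [[0, 0.015, 0, 0, 0, 0, 0], [0, 0.015, 0, 0, 0, 0, 0], [0, 0.015, 0, 0, 0, 0, 0], [0, 0, 0, 0, 0, 0, 0]]

```text
t: 8.1
tcp_pos: [0.5155, -0.1309, 0.0917]
tcp_rot: [-0.276, 3.128, -0.003]
wrist_force: [0.7, -5.9, 13.9]
gripper_width: 0.0127
gripper_force: 81.5
```

arm_command:
  targets:
    - [[0, 0.015, 0, 0, 0, 0, 0], [0, 0.015, 0, 0, 0, 0, 0], [0, 0.015, 0, 0, 0, 0, 0], [0, 0, 0, 0, 0, 0, 0]]

```text
t: 8.5
tcp_pos: [0.5145, -0.1261, 0.0917]
tcp_rot: [-0.275, 3.128, -0.004]
wrist_force: [1.2, -7.9, 13.1]
gripper_width: 0.0125
gripper_force: 81.9
```

```bash
python3 -c "
from h import *
to([.511,-.1085,.0917],100)"
```

```text
t 8.5 tcp [ 0.5145 -0.1261  0.0917] yaw 100.07 F [ 1.2 -7.9 13.1] w 0.0125 gf 81.9
shift/.12 now-frame [ 0.0035  0.1492 -0.0006] goal-frame [ 0.0037  0.1492 -0.0002] turn/pi [-0.0009  0.0005  0.0004]
```

arm_command:
  targets:
    - [[0, 0.018, 0, 0, 0, 0, 0], [0, 0.018, 0, 0, 0, 0, 0], [0, 0.018, 0, 0, 0, 0, 0], [0, 0.018, 0, 0, 0, 0, 0], [0, 0, 0, 0, 0, 0, 0]]

```text
t: 9.0
tcp_pos: [0.513, -0.1175, 0.0917]
tcp_rot: [-0.276, 3.128, -0.004]
wrist_force: [1.2, -8.5, 12.1]
gripper_width: 0.0127
gripper_force: 81.9
```

arm_command:
  targets:
    - [[0, 0.018, 0, 0, 0, 0, 0], [0, 0.018, 0, 0, 0, 0, 0], [0, 0.018, 0, 0, 0, 0, 0], [0, 0.018, 0, 0, 0, 0, 0], [0, 0.018, 0, 0, 0, 0, 0], [0, 0, 0, 0, 0, 0, 0]]

```text
t: 9.6
tcp_pos: [0.5111, -0.1069, 0.0916]
tcp_rot: [-0.275, 3.128, -0.004]
wrist_force: [2.0, -9.0, 12.3]
gripper_width: 0.0121
gripper_force: 82.0
```

```bash
python3 -c "
from h import *
to([.511,-.1085,.0917],100)
s=env.read_camera('scene')[:,:,::-1]
cv2.imwrite('pics/p1.png',cv2.resize(s[125:215,190:310],(800,600),interpolation=cv2.INTER_CUBIC))"
```

```text
t 9.6 tcp [ 0.5111 -0.1069  0.0916] yaw 100.07 F [ 2.  -9.  12.3] w 0.0121 gf 82.0
shift/.12 now-frame [ 0.0029 -0.0133 -0.0007] goal-frame [ 0.0029 -0.0133 -0.0007] turn/pi [-0.0008  0.0004  0.0004]
```

View pics/p1.png

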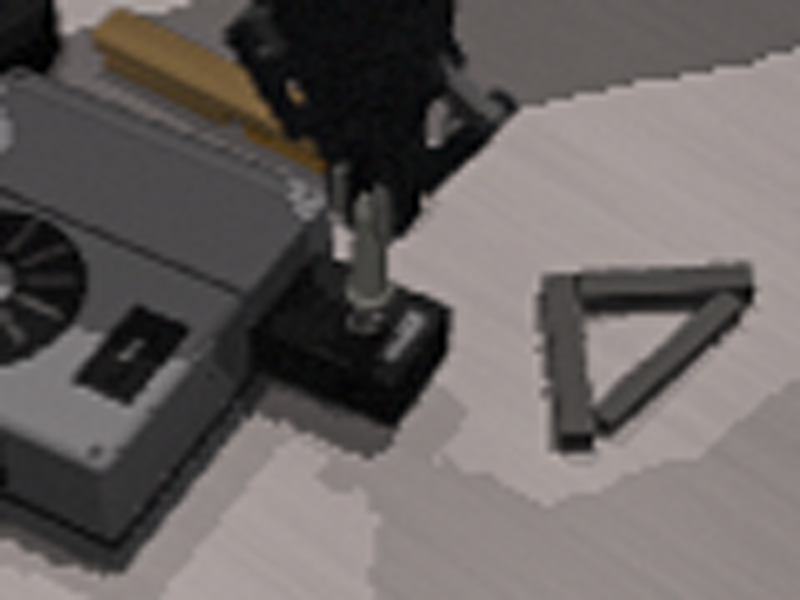

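arm_command:
  targets:
    - [[0, -0.01, -0.03, 0, 0, 0, 0], [0, -0.005, -0.07, 0, 0, 0, 0], [0, 0, -0.15, 0, 0, 0, 0], [0, 0, -0.25, 0, 0, 0, 0], [0, 0, -0.24, 0, 0, 0, 0], [0, 0, 0, 0, 0, 0.044, 0], [0, 0, 0, 0, 0, 0.044, 0], [0, 0, 0, 0, 0, 0.044, 0], [0, 0, 0, 0, 0, 0.044, 0], [0, 0, 0, 0, 0, 0, 0]]

```text
t: 10.65
tcp_pos: [0.5106, -0.1067, 0.1801]
tcp_rot: [-0.591, -3.085, -0.0]
wrist_force: [-0.3, 0.0, -0.2]
gripper_width: 0.0125
gripper_force: 78.5
```

```bash
python3 -c "
from h import *
to([.5511,.3904,.18],68.4)"
```

```text
t 10.65 tcp [ 0.5106 -0.1067  0.1801] yaw 68.32 F [-0.3  0.  -0.2] w 0.0125 gf 78.5
shift/.12 now-frame [1.2165e+00 3.9741e+00 1.3000e-03] goal-frame [1.2111e+00 3.9757e+00 5.0000e-04] turn/pi [ 0.     -0.0001 -0.0004]
```

arm_command:
  targets:
    - [[0.101, 0.331, 0, 0, 0, 0, 0], [0.101, 0.331, 0, 0, 0, 0, 0], [0.101, 0.331, 0, 0, 0, 0, 0], [0.101, 0.331, 0, 0, 0, 0, 0], [0.101, 0.331, 0, 0, 0, 0, 0], [0.101, 0.331, 0, 0, 0, 0, 0], [0.101, 0.331, 0, 0, 0, 0, 0], [0.101, 0.331, 0, 0, 0, 0, 0], [0.101, 0.331, 0, 0, 0, 0, 0], [0.101, 0.331, 0, 0, 0, 0, 0]]

```text
t: 11.65
tcp_pos: [0.5436, 0.3085, 0.1799]
tcp_rot: [-0.58, -3.087, 0.0]
wrist_force: [0.4, -0.2, -0.2]
gripper_width: 0.0124
gripper_force: 78.5
```

arm_command:
  targets:
    - [[0.101, 0.331, 0.08, 0, 0, 0, 0], [0.101, 0.333, 0.08, 0, 0, 0, 0], [0, 0, 0.08, 0, 0, 0, 0], [0, 0, 0, 0, 0, 0, 0], [0, 0, 0, 0, 0, 0, 0]]

```text
t: 12.15
tcp_pos: [0.5511, 0.3886, 0.1513]
tcp_rot: [-0.586, -3.086, 0.001]
wrist_force: [0.9, 0.2, -0.8]
gripper_width: 0.0127
gripper_force: 78.6
```

```bash
python3 -c "
from h import *
to([.5511,.3904,.0602],68.4)
t=env.read_camera('top')[:,:,::-1];s=env.read_camera('scene')[:,:,::-1]
c=lambda im,x,y:cv2.resize(im[y:y+60,x:x+44],(396,540),interpolation=cv2.INTER_CUBIC)
cv2.imwrite('pics/b1.png',np.hstack([c(t,85,150),c(s,362,240)]))"
```

```text
t 12.15 tcp [0.5511 0.3886 0.1513] yaw 68.49 F [ 0.9  0.2 -0.8] w 0.0127 gf 78.6
shift/.12 now-frame [0.005  0.0142 0.7594] goal-frame [0.0051 0.0137 0.7594] turn/pi [-0.0002  0.      0.0005]
```

View pics/b1.png

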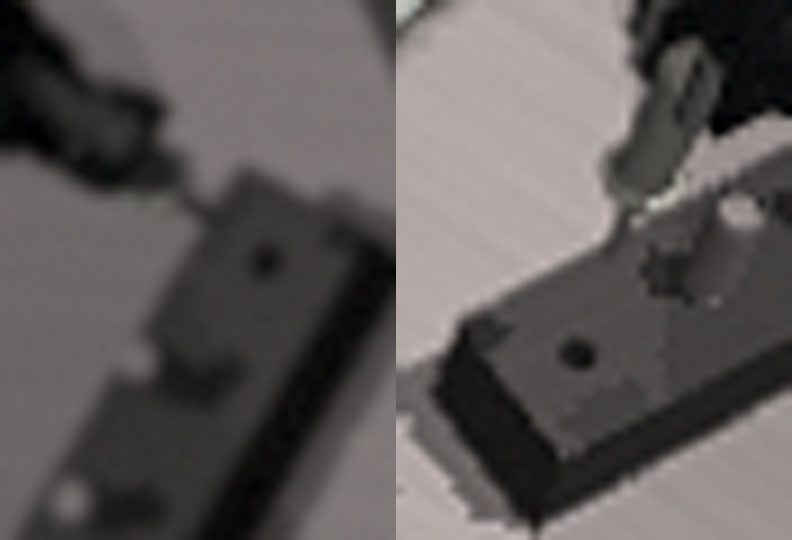

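Run:
```python
from h import *
a=lambda x,y:((x+.5)/9-.5+85,(y+.5)/9-.5+150); b=lambda x,y:((x-396+.5)/9-.5+362,(y+.5)/9-.5+240)
print("tip",tri(a(214,216),b(612,257)))
print("flange",tri(a(170,178),b(640,193)))
print("hole",tri(a(264,260),b(578,353)), onz("top",*a(264,260),.045),onz("scene",*b(578,353),.045))
```

```text
tip (array([0.55170993, 0.38716622, 0.09406588]), np.float64(0.0017494058959401193))
flange (array([0.55296286, 0.38725634, 0.129628  ]), np.float64(0.0028772874999292894))
hole (array([0.55175412, 0.38975397, 0.04304295]), np.float64(0.0004641293498642662)) [0.55120373 0.38914207 0.045     ] [0.55308833 0.38981905 0.045     ]
```

arm_command:
  targets:
    - [[0.005, 0.014, 0.1, 0, 0, 0, 0], [0, 0, 0.15, 0, 0, 0, 0], [0, 0, 0.1, 0, 0, 0, 0], [0, 0, 0, 0, 0, 0, 0], [0, 0, 0.03, 0, 0, 0, 0], [0, 0, 0.04, 0, 0, 0, 0], [0, 0, 0.04, 0, 0, 0, 0], [0, 0, 0, 0, 0, 0, 0]]

```text
t: 13.05
tcp_pos: [0.5506, 0.3914, 0.0952]
tcp_rot: [-0.587, -3.086, 0.001]
wrist_force: [-0.4, -0.7, -0.1]
gripper_width: 0.0125
gripper_force: 78.5
```

arm_command:
  targets:
    - [[0, -0.006, 0.06, 0, 0, 0, 0], [0, 0, 0.08, 0, 0, 0, 0], [0, 0, 0.08, 0, 0, 0, 0], [0, 0, 0.04, 0, 0, 0, 0], [0, 0, 0, 0, 0, 0, 0]]

```text
t: 13.55
tcp_pos: [0.5502, 0.3906, 0.0636]
tcp_rot: [-0.588, -3.085, 0.002]
wrist_force: [1.1, 0.4, -1.7]
gripper_width: 0.0125
gripper_force: 78.5
```

arm_command:
  targets:
    - [[0, 0, 0.012, 0, 0, 0, 0], [0, 0, 0.008, 0, 0, 0, 0], [0, 0, 0, 0, 0, 0, 0]]

```text
t: 13.85
tcp_pos: [0.5506, 0.3909, 0.0623]
tcp_rot: [0.588, 3.086, 0.0]
wrist_force: [-0.2, -0.4, 0.1]
gripper_width: 0.0125
gripper_force: 78.5
```

arm_command:
  targets:
    - [[0, 0, 0.008, 0, 0, 0, 0], [0, 0, 0.006, 0, 0, 0, 0], [0, 0, 0, 0, 0, 0, 0]]

```text
t: 14.15
tcp_pos: [0.5505, 0.3908, 0.0605]
tcp_rot: [-0.588, -3.086, 0.0]
wrist_force: [-0.2, -0.2, -0.7]
gripper_width: 0.0125
gripper_force: 78.5
```

arm_command:
  targets:
    - [[0, 0, 0.006, 0, 0, 0, 0], [0, 0, 0.004, 0, 0, 0, 0], [0, 0, 0, 0, 0, 0, 0]]

```text
t: 14.45
tcp_pos: [0.551, 0.391, 0.0602]
tcp_rot: [0.588, 3.085, 0.001]
wrist_force: [-2.6, -1.5, 10.9]
gripper_width: 0.0124
gripper_force: 80.0
```

Seated on the flange (10.9 N up). Release and rise.

arm_command:
  targets:
    - [[0, 0, 0, 0, 0, 0, 0.3], [0, 0, 0, 0, 0, 0, 0.6], [0, 0, 0, 0, 0, 0, 1], [0, 0, 0, 0, 0, 0, 1], [0, 0, 0, 0, 0, 0, 1], [0, 0, -0.3, 0, 0, 0, 1], [0, 0, -0.4, 0, 0, 0, 1], [0, 0, -0.35, 0, 0, 0, 1], [0, 0, 0, 0, 0, 0, 1], [0, 0, 0, 0, 0, 0, 1]]

```text
t: 15.45
tcp_pos: [0.5507, 0.391, 0.1859]
tcp_rot: [0.588, 3.085, 0.001]
wrist_force: [-0.4, 0.1, -0.5]
gripper_width: 0.0855
gripper_force: 0.0
```

```bash
python3 -c "
from h import *
# battery origin: home well minus; well home ~ (.5158,-.1355) ; out 26mm
u=np.array([-.174,.985,0])
w=np.array([.5111,-.1069,0])-u*.002   # well now (tip pushed the far wall, 2 mm of slack)
o=w-u*.0325; print('well',w,'origin',o)
g=o+u*.006; to([g[0],g[1],.19],10)"
```

```text
well [ 0.511448 -0.10887   0.      ] origin [ 0.517103  -0.1408825  0.       ]
t 15.45 tcp [0.5507 0.391  0.1859] yaw 68.44 F [-0.4  0.1 -0.5] w 0.0855 gf 0.0
shift/.12 now-frame [-1.3427 -4.1819 -0.0372] goal-frame [-4.2661 -1.0451 -0.0344] turn/pi [3.000e-04 0.000e+00 3.246e-01]
```

arm_command:
  targets:
    - [[-0.112, -0.348, 0, 0, 0, 0, 1], [-0.112, -0.348, 0, 0, 0, 0, 1], [-0.112, -0.348, 0, 0, 0, 0, 1], [-0.112, -0.348, 0, 0, 0, 0, 1], [-0.112, -0.348, 0, 0, 0, 0, 1], [-0.112, -0.348, 0, 0, 0, 0, 1], [-0.112, -0.348, 0, 0, 0, 0, 1], [-0.112, -0.348, 0, 0, 0, 0, 1], [-0.112, -0.348, 0, 0, 0, 0, 1], [-0.112, -0.348, 0, 0, 0, 0, 1]]

```text
t: 16.45
tcp_pos: [0.5211, -0.0486, 0.1844]
tcp_rot: [-0.587, -3.084, 0.0]
wrist_force: [0.4, -0.2, 0.8]
gripper_width: 0.0858
gripper_force: 0.0
```

arm_command:
  targets:
    - [[-0.112, -0.35, 0, 0, 0, 0, 1], [-0.111, -0.35, 0, 0, 0, 0, 1], [0, 0, 0.07, 0, 0, 0.0464, 1], [0, 0, 0.07, 0, 0, 0.0464, 1], [0, 0, 0.07, 0, 0, 0.0464, 1], [0, 0, 0.07, 0, 0, 0.0464, 1], [0, 0, 0.07, 0, 0, 0.0464, 1], [0, 0, 0.07, 0, 0, 0.0464, 1], [0, 0, 0.07, 0, 0, 0.0464, 1], [0, 0, 0, 0, 0, 0, 1]]

```text
t: 17.45
tcp_pos: [0.5151, -0.1345, 0.1249]
tcp_rot: [-2.021, -2.402, 0.003]
wrist_force: [-0.5, 0.4, 0.6]
gripper_width: 0.0851
gripper_force: 0.0
```

```bash
python3 -c "
from h import *
to([.5161,-.135,.020],10)
s=env.read_camera('scene')[:,:,::-1]
cv2.imwrite('pics/g1.png',cv2.resize(s[110:200,190:310],(800,600),interpolation=cv2.INTER_CUBIC))"
```

```text
t 17.45 tcp [ 0.5151 -0.1345  0.1249] yaw 9.83 F [-0.5  0.4  0.6] w 0.0851 gf 0.0
shift/.12 now-frame [-0.0063  0.0104  0.8738] goal-frame [-0.0057  0.0075  0.8738] turn/pi [-0.001  -0.0002 -0.0009]
```

View pics/g1.png

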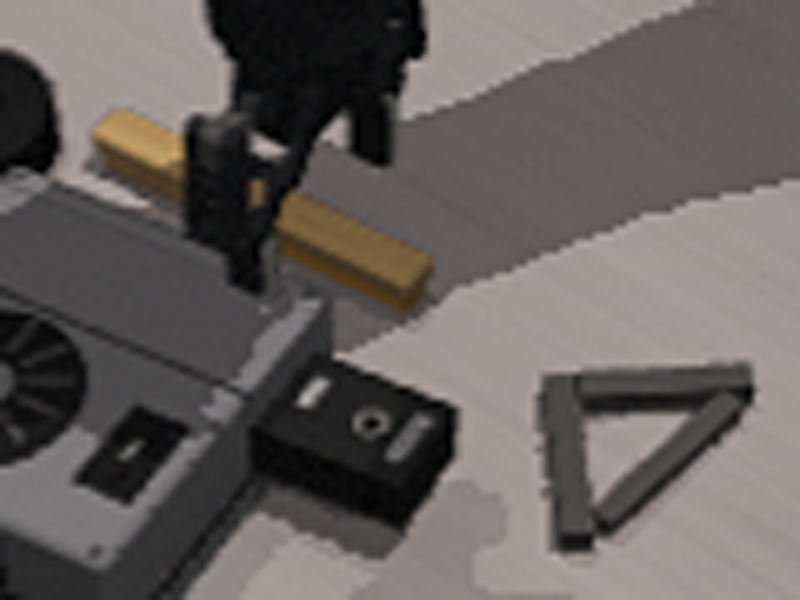

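Run:
```python
from h import *
q=lambda x,y:((x+.5)/6.667-.5+190,(y+.5)/6.667-.5+110)
print("well",onz("scene",*q(372,423),.054),"home was",[.5168,-.1346])
print("catch",onz("scene",*q(313,388),.060))
c=np.array([.5151,-.1345,.138]); y=np.array([.985,.171,0])*.046
for s in(1,-1):
    p=proj("scene",c+s*y); print(s,(p+.5-[190,110])*6.667)
print("mouth lower/top corner near", (proj("scene",[.5161,-.155,.054])+.5-[190,110])*6.667)
```

```text
well [ 0.51186464 -0.11008429  0.054     ] home was [0.5168, -0.1346]
catch [ 0.51698741 -0.14110976  0.06      ]
1 [260.16483118 337.78621199]
-1 [374.33770555 207.02529625]
mouth lower/top corner near [293.09686409 381.98101799]
```

arm_command:
  targets:
    - [[-0.006, 0.008, 0.2, 0, 0, 0, 1], [0, 0, 0.2, 0, 0, 0, 1], [0, 0, 0.2, 0, 0, 0, 1], [0, 0, 0.14, 0, 0, 0, 1], [0, 0, 0.1, 0, 0, 0, 1], [0, 0, 0.05, 0, 0, 0, 1], [0, 0, 0, 0, 0, 0, 1]]

```text
t: 18.2
tcp_pos: [0.517, -0.1354, 0.0195]
tcp_rot: [-2.018, -2.407, 0.0]
wrist_force: [0.1, -0.3, 0.9]
gripper_width: 0.0855
gripper_force: 0.0
```

```bash
python3 -c "
from h import *
to([.5161,-.135,.018],10)
s=env.read_camera('scene')[:,:,::-1]
cv2.imwrite('pics/g2.png',cv2.resize(s[110:200,190:310],(800,600),interpolation=cv2.INTER_CUBIC))"
```

```text
t 18.2 tcp [ 0.517  -0.1354  0.0195] yaw 10.05 F [ 0.1 -0.3  0.9] w 0.0855 gf 0.0
shift/.12 now-frame [ 0.0048 -0.0069  0.0128] goal-frame [ 0.0047 -0.0069  0.0128] turn/pi [-0.0002 -0.0001  0.0003]
```

View pics/g2.png

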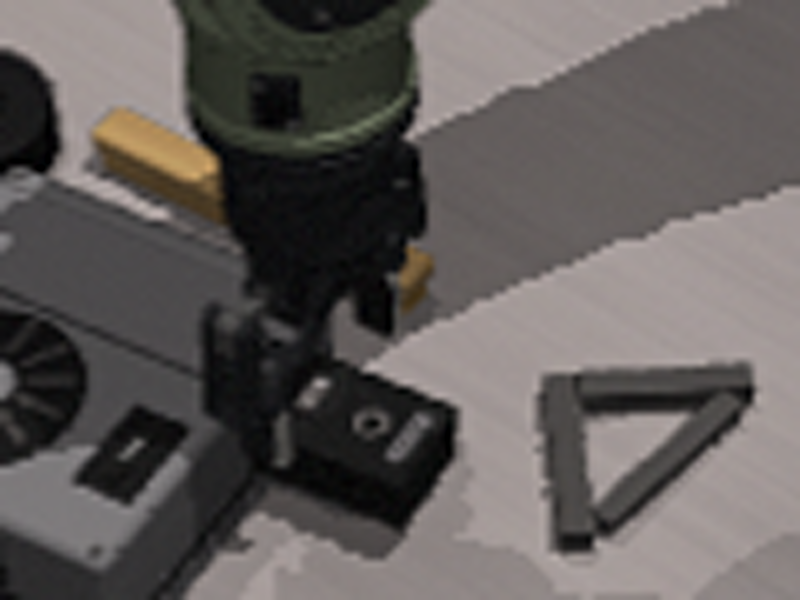

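Run:
```python
from h import *
c=np.array([.517,-.1354,0]); y=np.array([.985,.174,0])
for z in(.02,.0325,.04,.05): print(z,[((proj("scene",c+y*d+[0,0,z])+.5-[190,110])*6.667).round() for d in(.0425,.057)])
```

```text
0.02 [array([277., 514.]), array([260., 535.])]
0.0325 [array([276., 496.]), array([258., 517.])]
0.04 [array([275., 485.]), array([257., 506.])]
0.05 [array([273., 470.]), array([256., 492.])]
```

arm_command:
  targets:
    - [[0.004, -0.006, 0.03, 0, 0, 0, 1], [0, 0, 0.025, 0, 0, 0, 1], [0, 0, 0, 0, 0, 0, 0.75], [0, 0, 0, 0, 0, 0, 0.68], [0, 0, 0, 0, 0, 0, 0.6], [0, 0, 0, 0, 0, 0, 0.5], [0, 0, 0, 0, 0, 0, 0.4], [0, 0, 0, 0, 0, 0, 0.3]]
  grip_force: 70

```text
t: 19.05
tcp_pos: [0.5167, -0.1351, 0.0139]
tcp_rot: [2.019, 2.406, 0.001]
wrist_force: [-1.8, 1.4, 14.0]
gripper_width: 0.0518
gripper_force: 70.3
```

arm_command:
  targets:
    - [[0, 0, 0, 0, 0, 0, 0.2], [0, 0, 0, 0, 0, 0, 0], [0, 0, 0, 0, 0, 0, 0]]

```text
t: 19.35
tcp_pos: [0.5168, -0.1351, 0.0139]
tcp_rot: [2.019, 2.406, 0.001]
wrist_force: [-2.1, 1.8, 13.7]
gripper_width: 0.052
gripper_force: 70.3
```

arm_command:
  targets:
    - [[0, 0, -0.006, 0, 0, 0, 0], [0.03, 0, 0, 0, 0, 0, 0], [0.06, 0, 0, 0, 0, 0, 0], [0.06, 0, 0, 0, 0, 0, 0], [0, 0, 0, 0, 0, 0, 0]]

```text
t: 19.85
tcp_pos: [0.5132, -0.1158, 0.014]
tcp_rot: [-2.018, -2.407, -0.001]
wrist_force: [-0.6, 4.4, 6.0]
gripper_width: 0.0517
gripper_force: 74.2
```

arm_command:
  targets:
    - [[0.06, 0, 0, 0, 0, 0, 0], [0.07, 0, 0, 0, 0, 0, 0], [0.07, 0, 0, 0, 0, 0, 0], [0.07, 0, 0, 0, 0, 0, 0], [0.07, 0, 0, 0, 0, 0, 0], [0.03, 0, 0, 0, 0, 0, 0], [0, 0, 0, 0, 0, 0, 0]]

```text
t: 20.55
tcp_pos: [0.5053, -0.0726, 0.0138]
tcp_rot: [-2.018, -2.407, -0.0]
wrist_force: [-0.2, 1.4, 0.7]
gripper_width: 0.052
gripper_force: 73.5
```

```bash
python3 -c "
from h import *
to([.518,.20,.08],81)"
```

```text
t 20.55 tcp [ 0.5053 -0.0726  0.0138] yaw 10.04 F [-0.2  1.4  0.7] w 0.052 gf 73.5
shift/.12 now-frame [ 2.2189  0.4996 -0.5503] goal-frame [ 0.2511  2.2602 -0.5517] turn/pi [-0.000e+00 -3.000e-04 -3.942e-01]
```

arm_command:
  targets:
    - [[0, 0, -0.02, 0, 0, 0, 0], [0, 0, -0.03, 0, 0, 0, 0], [0, 0, -0.05, 0, 0, 0, 0], [0, 0, 0, 0, 0, 0, 0]]

```text
t: 20.95
tcp_pos: [0.5059, -0.0739, 0.0267]
tcp_rot: [2.02, 2.405, 0.001]
wrist_force: [-0.2, 0.2, -3.5]
gripper_width: 0.0517
gripper_force: 73.2
```

Run:
```python
from h import *
to([.518,.20,.08],81); print(env.sense()["torque"])
s=env.read_camera('scene')[:,:,::-1].astype(int)
# expected bottom/top corners of the battery in the air (origin at TCP - 6 mm), and label/well marks (bright) on top face
im=s; 
for x,yv,n in[(-32.5,0,'well')]:
    u=np.array([-.174,.985,0]); p=np.array([.5053,-.0726,.022+.012+.032])+u*(.0325-.006); q=proj('scene',p); print(n,q)
a,b=q.astype(int); roi=im[b-14:b+15,a-14:a+15].max(2)
for r in roi: print(' '.join(f'{v:3d}' for v in r))
```

```text
t 20.95 tcp [ 0.5059 -0.0739  0.0267] yaw 9.96 F [-0.2  0.2 -3.5] w 0.0517 gf 73.2
shift/.12 now-frame [ 2.2302  0.4945 -0.4448] goal-frame [ 0.2572  2.27   -0.4442] turn/pi [ 1.000e-04  3.000e-04 -3.947e-01]
[0.00745949 0.03297624 0.0034999 ]
well [263.87083526 178.43150078]
 37  35  22  18  18  15  17  22  20  11  10  11   9  13  12  64 154 166 163 163 164 165 167 167 167 167 169 167 165
 20  34  55  58  41  36  23  18  15  14  15  14  15  11   8  64 154 167 163 164 162 164 163 164 165 165 167 166 132
 18  14  15  13  31  39  26  22  17  15  14  14  14  12   8  65 153 167 165 164 163 166 121  94  81  80  86  48  68
 25  16  20  16  17  24  23  22  16  11   6  12  10  12   6  65 153 167 163 164 165 168 102  70  76  76  76  45  76
 61  37  17  18  25  24  22  19  17  17  15   9  12  13   6  49 153 165 162 164 165 166  97  75  78  78  79  53  74
 28  22  18  21  26  22  22  20  17  17  18  14  16  10  13  50 155 169 165 163 167 119  57  72  78  77  78  60  53
 21  22  23  24  24  23  25  21  22  22  26  30  19  14  13  59 153 168 169 168 169 122  66  75  80  77  78  74  43
 18  24  21
[... 1840 characters left out ...]
  77
 83  71  48  26  17   7   6  14  13  13  15  10  11  10   7   9  11  17  17  22  17  14   9  22  18  62  77  76  76
 81  81  83  72  47  29  18   9  10   9  13  13  14  15   6  11   9  12  15  12  12  11  15  63  53  66  70  66  75
 77  80  79  81  82  84  62  40  27  15   9  11  10  11  13  13  10  14  12  12  16  12  31  78  56  60  67  65  66
 80  78  80  80  78  81  81  83  72  46  24  15  11   7   6  10  13  11  11  14  13  16  86  87  56  33  30  29  28
 77  77  79  77  79  79  79  82  81  83  69  45  31  21  23   9  11   9  11  15  11  71 145 106  55  29  24  26  23
 77  78  79  78  80  78  79  78  81  79  80  84  82  73  47  27  12  13   9   7  57 142 156 109  79  51  54  57  59
```

arm_command:
  targets:
    - [[0, 0, -0.15, 0, 0, 0, 0], [0, 0, -0.2, 0, 0, 0, 0], [0, 0, -0.15, 0, 0, 0, 0], [0.15, 0.03, 0, 0, 0, 0, 0], [0.3, 0.06, 0, 0, 0, 0, 0], [0.3, 0.06, 0, 0, 0, 0, 0], [0.3, 0.06, 0, 0, 0, 0, 0], [0.3, 0.06, 0, 0, 0, 0, 0], [0.3, 0.06, 0, 0, 0, 0, 0], [0.3, 0.06, 0, 0, 0, 0, 0]]

```text
t: 22.0
tcp_pos: [0.5109, 0.1664, 0.0858]
tcp_rot: [-2.02, -2.406, 0.0]
wrist_force: [0.3, -0.1, -3.2]
gripper_width: 0.0516
gripper_force: 74.3
```

arm_command:
  targets:
    - [[0.22, 0.04, 0, 0, 0, 0, 0], [0.1, 0.02, 0, 0, 0, -0.03, 0], [0, 0, 0, 0, 0, -0.045, 0], [0, 0, 0, 0, 0, -0.045, 0], [0, 0, 0, 0, 0, -0.045, 0], [0, 0, 0, 0, 0, -0.045, 0], [0, 0, 0, 0, 0, -0.045, 0], [0, 0, 0, 0, 0, -0.045, 0], [0, 0, 0, 0, 0, -0.045, 0], [0, 0, 0, 0, 0, -0.045, 0]]

```text
t: 23.0
tcp_pos: [0.5115, 0.2039, 0.0857]
tcp_rot: [-0.26, -3.131, 0.0]
wrist_force: [0.0, -0.5, -3.0]
gripper_width: 0.0515
gripper_force: 74.3
```

arm_command:
  targets:
    - [[0, 0, 0, 0, 0, 0, 0], [0, 0, 0, 0, 0, 0, 0]]

```text
t: 23.2
tcp_pos: [0.5115, 0.2038, 0.0858]
tcp_rot: [-0.276, -3.129, 0.0]
wrist_force: [-0.8, 0.1, -3.0]
gripper_width: 0.052
gripper_force: 74.3
```

Run:
```python
from h import *
to([.512,.204,-.004],81)
s=env.read_camera('scene')[:,:,::-1].copy()
# bright tray floor left visible: extent per side, as world points on z=.004
m=(s.min(2)>140).astype(np.uint8); m[:200]=0;m[285:]=0;m[:,:275]=0;m[:,385:]=0
c=max(cv2.findContours(m,0,2)[0],key=cv2.contourArea)[:,0]
for k in[c[:,0].argmin(),c[:,0].argmax(),c[:,1].argmin(),c[:,1].argmax()]: print(c[k],onz('scene',*map(float,c[k]),.004))
```

```text
t 23.2 tcp [0.5115 0.2038 0.0858] yaw 79.91 F [-0.8  0.1 -3. ] w 0.052 gf 74.3
shift/.12 now-frame [-0.0038  0.0024  0.748 ] goal-frame [-0.0036  0.0022  0.748 ] turn/pi [-0.0001 -0.0001 -0.0061]
[289 244] [0.59991227 0.12855947 0.004     ]
[369 235] [0.43072695 0.28398376 0.004     ]
[347 221] [0.42987016 0.20872196 0.004     ]
[322 275] [0.62043271 0.25611648 0.004     ]
```

arm_command:
  targets:
    - [[0, 0, 0.15, 0, 0, -0.006, 0], [0, 0, 0.2, 0, 0, 0, 0], [0, 0, 0.2, 0, 0, 0, 0], [0, 0, 0.08, 0, 0, 0, 0], [0, 0, 0.03, 0, 0, 0, 0], [0, 0, 0, 0, 0, 0, 0]]

```text
t: 23.85
tcp_pos: [0.5117, 0.2041, 0.007]
tcp_rot: [0.241, 3.132, -0.0]
wrist_force: [-1.1, 0.5, -3.0]
gripper_width: 0.0522
gripper_force: 74.3
```

arm_command:
  targets:
    - [[0, 0, 0.02, 0, 0, 0, 0], [0, 0, 0.015, 0, 0, 0, 0], [0, 0, 0.015, 0, 0, 0, 0], [0, 0, 0, 0, 0, 0, 0]]

```text
t: 24.25
tcp_pos: [0.5116, 0.204, 0.0007]
tcp_rot: [0.24, 3.132, -0.0]
wrist_force: [-0.2, -0.2, -3.4]
gripper_width: 0.0518
gripper_force: 74.3
```

arm_command:
  targets:
    - [[0, 0, 0.012, 0, 0, 0, 0], [0, 0, 0.01, 0, 0, 0, 0], [0, 0, 0.01, 0, 0, 0, 0], [0, 0, 0, 0, 0, 0, 0]]

```text
t: 24.65
tcp_pos: [0.5115, 0.2039, -0.0034]
tcp_rot: [-0.24, -3.132, 0.0]
wrist_force: [-0.2, -0.9, -2.7]
gripper_width: 0.0515
gripper_force: 74.3
```

arm_command:
  targets:
    - [[0, 0, 0.006, 0, 0, 0, 0], [0, 0, 0, 0, 0, 0, 0]]

```text
t: 24.85
tcp_pos: [0.5116, 0.204, -0.0039]
tcp_rot: [0.239, 3.132, -0.0]
wrist_force: [-0.4, -0.2, -1.7]
gripper_width: 0.0518
gripper_force: 74.4
```

Contact is starting at the expected height; press in slightly more, then release part-way and rise.

arm_command:
  targets:
    - [[0, 0, 0.005, 0, 0, 0, 0], [0, 0, 0, 0, 0, 0, 0]]

```text
t: 25.05
tcp_pos: [0.5116, 0.204, -0.004]
tcp_rot: [0.24, 3.132, -0.0]
wrist_force: [-3.8, -0.9, 9.1]
gripper_width: 0.0518
gripper_force: 75.8
```

arm_command:
  targets:
    - [[0, 0, 0, 0, 0, 0, 0.65], [0, 0, 0, 0, 0, 0, 0.75], [0, 0, 0, 0, 0, 0, 0.85], [0, 0, 0, 0, 0, 0, 0.85], [0, 0, -0.08, 0, 0, 0, 0.85], [0, 0, -0.2, 0, 0, 0, 0.85], [0, 0, -0.4, 0, 0, 0, 0.85], [0, 0, -0.4, 0, 0, 0, 0.85], [0, 0, -0.4, 0, 0, 0, 0.85], [0, 0, 0, 0, 0, 0, 0.85]]

```text
t: 26.05
tcp_pos: [0.5135, 0.2048, 0.1792]
tcp_rot: [0.239, 3.125, 0.006]
wrist_force: [0.2, 0.8, -2.6]
gripper_width: 0.0727
gripper_force: 0.0
```

Run:
```python
from h import *
to([.512,.204,.2],81)
s=env.read_camera('scene')[:,:,::-1]; cv2.imwrite("pics/end.png",s)
g=s.max(2)
# dark battery blob inside tray
m=(g<45).astype(np.uint8); m[:200]=0;m[280:]=0;m[:,:285]=0;m[:,:][:,372:]=0
n,l,st,ce=cv2.connectedComponentsWithStats(m); k=1+st[1:,4].argmax(); print(st[k],ce[k],onz('scene',*ce[k],.02))
u=np.array([-.988,.156,0]); o=np.array([.5115,.204,0])-u*.006
w=proj('scene',o+u*.0325+[0,0,.036]); print("well pred",w); a,b=w.round().astype(int)
for r in g[b-5:b+6,a-6:a+7]: print(r)
kt=proj('scene',[.5505,.390,.102]); print("key top",kt, s[int(kt[1])-1:int(kt[1])+3,int(kt[0])-1:int(kt[0])+3].max(2))
```

```text
t 26.05 tcp [0.5135 0.2048 0.1792] yaw 81.24 F [ 0.2  0.8 -2.6] w 0.0727 gf 0.0
shift/.12 now-frame [ 0.0098 -0.0079 -0.1732] goal-frame [ 0.011  -0.0088 -0.173 ] turn/pi [0.0015 0.0023 0.0013]
[307 216  44  42 832] [327.25841346 237.71754808] [0.52410621 0.20308754 0.02      ]
well pred [337.3895813  226.55605769]
[ 32  35  34  36  36  35  29  28  96  92 110 109  71]
[ 33  34  36  37  33  33  31  31  26  74 121 114 122]
[ 38  36  34  33  54  62  57  58  41  27  50  94 127]
[ 35  36  34  39 109 113 100 103  92  32  30  49  98]
[ 36  33  31  60 128  21   1  11 145  43  30  32  30]
[ 35  35  34  38  90  81  26  41 134  62  34  35  30]
[ 35  35  35  32  89 163  68  91 125  33  35  36  34]
[33 36 35 36 32 35 66 71 32 34 34 34 35]
[33 33 34 35 33 33 32 33 34 36 35 34 35]
[90 33 32 34 34 37 37 36 34 33 35 34 36]
[174  95  52  33  36  34  33  35  35  35  36  36  37]
key top [387.12279507 266.79851171] [[164 160 120  71]
 [167 167 161 102]
 [167 166 170 176]
 [162 164 166 172]]
```

arm_command:
  targets:
    - [[0, 0, -0.2, 0, 0, 0, 0.85], [0, 0, 0, 0, 0, 0, 0.85], [0, 0, 0, 0, 0, 0, 0.85], [0, 0, 0, 0, 0, 0, 0.85]]

```text
t: 26.5
tcp_pos: [0.5112, 0.2038, 0.1962]
tcp_rot: [-0.239, -3.131, 0.001]
wrist_force: [0.5, -0.1, -0.0]
gripper_width: 0.073
gripper_force: 0.0
```

Run:
```python
from h import *
to([.512,.204,.2],81)
s=env.read_camera('scene')[:,:,::-1]; o=cv2.imread("pics/scene0.png")
A,B=[i[258:288,374:398].max(2).astype(int) for i in(o,s)]
bg=lambda a:np.array([f"{v:3d}" for v in a])
for a,b in zip(A[4:26:2],B[4:26:2]): print(*a[2:22:1],'|',*b[2:22:1])
```

```text
t 26.5 tcp [0.5112 0.2038 0.1962] yaw 81.26 F [ 0.5 -0.1 -0. ] w 0.073 gf 0.0
shift/.12 now-frame [-0.0067  0.0024 -0.0313] goal-frame [-0.0067  0.0024 -0.0313] turn/pi [-0.0003 -0.0004  0.0014]
162 162 164 164 165 165 161 160 161 161 158 161 161 161 162 162 167 127 86 79 | 152 151 152 154 154 153 150 150 150 150 148 151 149 150 150 152 155 120 77 72
162 163 162 161 161 163 165 166 165 161 162 163 164 132 99 80 66 69 70 72 | 151 151 151 149 151 152 154 154 156 151 150 151 154 120 93 75 59 61 74 76
162 161 162 163 163 160 162 150 103 165 180 180 168 105 67 71 72 72 69 50 | 152 150 151 151 152 150 152 133 92 155 166 167 160 104 61 64 75 75 76 54
165 166 165 165 168 143 108 61 83 143 180 181 183 153 41 45 47 46 45 43 | 155 155 155 153 157 132 101 63 67 132 163 163 167 172 49 52 50 50 47 45
165 142 112 89 70 71 52 47 59 76 94 127 103 58 39 43 41 42 44 52 | 154 134 105 82 65 64 54 51 59 77 111 137 137 82 30 33 48 44 48 56
72 68 71 71 72 59 49 58 62 66 70 77 79 73 40 40 40 37 46 55 | 67 63 65 65 66 53 52 59 67 71 74 80 79 67 30 32 44 43 51 59
74 71 71 72 59 49 57 62 69 72 80 77 68 70 69 69 69 70 71 70 | 66 69 66 66 64 51 58 67 70 77 82 89 65 62 63 64 75 77 75 73
43 45 62 74 54 56 64 68 72 77 80 70 71 69 72 70 69 70 69 70 | 31 40 44 65 52 59 65 71 76 81 87 68 64 64 64 64 75 78 73 74
43 40 109 78 57 62 65 72 76 78 123 68 70 70 70 70 69 71 71 71 | 34 34 73 79 61 64 71 75 82 82 162 63 64 65 63 63 77 72 77 76
49 64 49 128 121 82 63 60 93 179 94 68 72 71 72 72 72 70 69 71 | 33 30 37 127 106 79 62 73 49 163 155 61 64 66 66 66 78 75 74 75
71 70 71 67 69 56 70 64 56 58 58 61 69 70 69 71 72 71 69 66 | 66 65 64 61 62 62 95 111 97 64 62 64 63 64 63 67 76 75 76 71
```

The key stands as it did at the start and the battery lies in the tray, with nothing touching. Handing in.

```bash
python3 -c "
from bench import env
print(env.finish_job())"
```

```text
the job is handed in; nothing more can be done
None
```

I handed the job in after about 26.5 s: the battery lies flat in the tray and the key is back in its hole, going by the last camera and force readings, but no verdict came back from the judge.

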